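# Raise the telescoping stone rest to its next hole and lay the whetstone on it

## Robot

A 6-joint arm with a two-finger parallel gripper is mounted at the origin on the work surface. World frame = base frame: x ahead of the robot, y to its left, z up, the work surface at z = 0. Lengths are in m, angles in rad, forces in N, time in s.
With the tool pointing down it reaches from about 0.325 to 0.75 m from the base axis. Payload 7.6 kg.
Tool frame: the origin (TCP) lies at the very end of the fingers, on their centre line; the grasp point (between the pads) lies 19 mm behind it; z points along the fingers, y is the line along which they close (so a half turn about z gives the same grasp; the last joint's range is limited). The gripper opens to 85 mm and grips with 20 to 120 N. Pads are 22 mm wide; open, the fingers measure 114 mm over their backs; the gripper's body (76 mm by 85 mm) begins 54 mm behind the grasp point. The pads swing forward as they close: fully open they stand 13 mm farther back than shut.
Start: joints at [1.032, 0.052, 1.401, -0, 1.689, -0.07], TCP at [0.237, 0.468, 0.231] pointing down, gripper open.
Joint ranges: [-2.9, 2.9], [-0.91, 2.17], [0.12, 2.37], [-1.06, 4.2], [0.26, 2.73], [-2.93, 2.93]. Speed limits (rad/s): [2.57, 2.57, 3.01, 3.14, 3.14, 3.14].

## Interface

Orientations are given as a 3x3 rotation matrix whose columns are the frame's x, y, z axes.
In Python, from rig import ctrl gives the robot as it stands. Calls block until the motion is done:
- ctrl.goto(position, orientation): joint-space move of the TCP to a pose.
- ctrl.line_to(position, rotation=None, v=0.15, threshold=None): straight line of the TCP; rotation=None keeps the orientation; v is the mean speed in m/s. With threshold (N) it stops when the force on the tool has changed by that much, and returns True; else False.
- ctrl.move_j(angles): joint-space move.
- ctrl.command_gripper(opening, strength=None): finger opening in m; strength is the grip in N (None keeps the last); returns when the fingers have stopped.
- ctrl.sleep(seconds).
- ctrl.solve_ik(position, orientation): joint angles nearest the present ones, or None.
- ctrl.observe(): the state.
- ctrl.grab_frame(name): name is "scene" or "top" or "wrist"; returns the picture (480x640x3 uint8, red, green, blue); there is no depth.
- ctrl.camera_info(name): a dict with "K" (3x3 intrinsics, pixels), "view" (4x4, takes a point from world to camera coordinates). Camera axes: x right, y up, looking along -z (the intrinsics and any distortion apply to the point x, -y, -z); pixel columns grow to the right and rows downward; lengths in m; the calibration is good to about 2 mm. A picture is of the moment at which its call begins: read the wrist's pose just before it. camera_info takes no time and is no camera call; for the wrist camera it gives the pose at the moment of the call.
A pose or a line that the arm cannot do raises ctrl.Unreachable and nothing moves.
- ctrl.job_done(): hands the job in; it is judged then, once.
Trained networks look in the newest picture that a camera, given by its name, has taken for a name from the list of things; names that differ only in an ending like _2 or _b are one class to them, and where a whole thing is asked for, a point or a joint stands for the part that bears it (a point fixed in the world has none). Each returns a list of dicts, best first, with "conf" (0 to 1); they miss things now and then, are a little off and sometimes report something else, mostly with a low value. They report only what shows in the picture. A call takes as long as a camera call. They do not tell look-alikes from the thing itself.
- ctrl.recognise(camera, target): "position" ([column, row] in pixels, amid what is visible of it).
- ctrl.trace(camera, target): "mask" (480x640 bool, what is visible of it) and "position" ([column, row] in pixels, amid what is visible of it).
- ctrl.mark_of(camera, target): "position" ([column, row] in pixels: a listed point, or the origin of a listed thing).
The state is a dict: "time_s": time; "qpos": joint angles; "qvel": joint speeds; "effort": joint torques, N m; "position": TCP position; "tcp_rot": TCP orientation; "contact_force": force on the tool from outside, world axes, zero at the start; "torque": the same for the moment, N m; "finger_gap": finger opening in m; "finger_force": force on a finger pad.
Only numpy, scipy, OpenCV 4.12 (cv2) and the standard library are available. Lean on these libraries where they do the work, as an engineer would, in place of code of your own. Each camera call takes 0.05 s, during which the arm holds its last target. There are 200 camera calls.

## Task

Raise the stone rest by its wooden cradle until its sprung orange button pops out through the next hole up in the brass plate and, let go, the rest stays up by itself; stop lifting as soon as it catches, and do not strain the button. Then lay the red-brown whetstone flat in the cradle, between the two end lips and centred across it. Leave the grey-green and the cream stone where they are.

Things in the scene. Friction and masses are not known exactly. Their poses are not given: they have to be found in the camera images.
- rest_base: Fixed stand of the stone rest: grey-painted steel base plate 120 x 120 x 15 mm with an upright square aluminium sleeve, 34 x 34 mm, top 145 mm above the bench. Origin at the centre of the base's underside, z up. The brass index plate is on its +x side, which looks roughly away from the robot. It does not move.
- sleeve_top (a point): Centre of the sleeve's mouth. The brass index plate on the sleeve (32 mm wide, 4 mm thick, inner face 17 mm from the sleeve's axis) has two square 13 mm holes, centres 60 mm apart, one above the other. The plate's height was set by hand and differs each time: the upper hole lies 20 to 45 mm above the button's starting height, the lower one below it.
- rest_post: Moving part of the rest: wooden cradle on a 25 mm square steel tube that slides straight up in the sleeve; 0.45 to 0.7 kg plus 2 to 5 N of friction. Let go before the button pops, it sinks back to its stop (cradle top 176 mm above the bench, as at the start). Origin: centre of the cradle's top face; x across the cradle (as the stand's x), y along it, z up.
- cradle_grip (a point): Centre of the cradle board, 8 mm below its top face. The board is 56 mm wide (x), 160 long (y), 16 thick, level. At each y end stands a lip 8 mm high, 7 thick, with 146 mm clear between the lips; the long sides are open. Grip it from above across its width, at the middle. Lifting load is steady, eases as the button enters the hole, then jumps where it catches.
- snap_button: Orange round-nosed sprung button, 10 mm thick, in the tube, pointing to +x. Origin: tip of its nose, 106 mm below the cradle top; axes as the cradle's. Tip 17 mm from the post's axis while behind the plate (start), 26 mm when popped through a hole (5 mm proud). Spring 3 to 6 N. Once popped, the post has 3 mm of play and is locked both ways; keep the load on the button under 25 N.
- whetstone: Red-brown whetstone, a loose block 140 x 46 x 26 mm (x long, y, z), about 0.36 kg, lying flat on the bench. Origin at the centre of its underside.
- green_stone: Grey-green stone slab 130 x 46 x 24 mm, loose, lying flat on the bench among the stones; not wanted. Origin at the centre of its underside, x along it.
- cream_stone: Cream-coloured stone slab 120 x 44 x 22 mm, loose, lying flat on the bench among the stones; not wanted. Origin at the centre of its underside, x along it.
Things that resemble listed ones, but are neither listed nor needed, are in the scene too. What is shaped like the whetstone but blue is not meant.

How it is judged:
On the way:
1. the rest is raised, its button has popped out through the upper hole, and it stays up with the cradle let go (x of snap_button in the frame of rest_post above 0.0235 m and z of rest_post in the frame of rest_base above 0.188 m and contact force between the fingers and rest_post below 0.5 N), for 0.3 s.
At the end, for the whole second after the job is handed in: The button is out through the upper hole (tip over 23.5 mm from the post axis), the cradle over 12 mm up; the whetstone lies let go and at rest on the cradle top (3 mm in height, tilt under 0.05 rad), along it within 0.12 rad, centred within 8 mm across and 6 mm along (x of snap_button in the frame of rest_post above 0.0235 m and z of rest_post in the frame of rest_base above 0.188 m and x of whetstone in the frame of rest_post between -0.008 and 0.008 m and y of whetstone in the frame of rest_post between -0.006 and 0.006 m and z of whetstone in the frame of rest_post between -0.003 and 0.003 m and angle between whetstone's own z axis and vertical below 0.05 rad and angle between the x axis of whetstone and the y axis of rest_post, either way round below 0.12 rad and linear speed of whetstone below 0.02 m/s and contact force between the fingers and whetstone below 0.5 N); the robot touches nothing.
It fails at once if the snap button is loaded with more than 25 N (contact force between snap_button and anything else above 25 N).
It fails at once if the green stone is shifted by more than 15 mm (distance of green_stone from where it was at the start of the episode above 0.015 m).
It fails at once if the cream stone is shifted by more than 15 mm (distance of cream_stone from where it was at the start of the episode above 0.015 m).
It also fails if it takes over 72 s, if anything falls off the work surface, if the arm or the gripper's body presses on something with over 40 N, if the wrist force passes 120 N, or if a joint passes its speed limit or range.

## Working session

There is one attempt and no reset: what is moved stays moved. The work goes in short steps, each a Python script; the robot and the scene stay as the last script left them, time stands still between calls to the robot, and variables do not carry over. Pictures are saved under pics/ and viewed, at most 10 in all, crops included, and the job is handed in when it is done.

```bash
ls; mkdir -p pics; cat > h.py <<'E'
import numpy as np, cv2
from rig import ctrl
def ray(cam,px,info=None):
    i=info or ctrl.camera_info(cam); K=np.array(i["K"]);V=np.array(i["view"])
    d=np.linalg.inv(K)@[px[0],px[1],1]; d=np.array([d[0],-d[1],-d[2]])
    R=V[:3,:3]; return -R.T@V[:3,3], R.T@d
def at_z(cam,px,z,info=None):
    o,d=ray(cam,px,info); return o+d*(z-o[2])/d[2]
def proj(cam,p,info=None):
    i=info or ctrl.camera_info(cam); K=np.array(i["K"]);V=np.array(i["view"])
    c=V[:3,:3]@p+V[:3,3]; q=K@[c[0],-c[1],-c[2]]; return q[:2]/q[2]
def save(n,im): cv2.imwrite("pics/"+n+".png",im[...,::-1])
E
python3 - <<'E'
from h import *
for c in("top","scene"):
    im=ctrl.grab_frame(c); save(c+"0",im); i=ctrl.camera_info(c); print(c,i.keys(), {k:v for k,v in i.items() if k not in("K","view")}); print(np.round(ray(c,(320,240))[0],3))
    for t,z in(("whetstone",.013),("green_stone",.012),("cream_stone",.011),("rest_post",.176),("snap_button",.07),("rest_base",.01)):
        for r in ctrl.trace(c,t)[:4]:
            m=r["mask"].astype(np.uint8); print(c,t,round(r["conf"],2),np.round(r["position"]),m.sum(),np.round(at_z(c,r["position"],z),3), np.round(cv2.minAreaRect(cv2.findNonZero(m))[1]), np.round(im[r["mask"]].mean(0)))
    for t,z in(("cradle_grip",.168),("sleeve_top",.145),("rest_post",.176)):
        for r in ctrl.mark_of(c,t)[:2]: print(c,"mark",t,round(r["conf"],2),np.round(r["position"]),np.round(at_z(c,r["position"],z),3))
print(ctrl.observe()["time_s"])
E
```

```text
pics
top dict_keys(['K', 'view']) {}
[ 0.418 -0.05   0.901]
top whetstone 0.78 [390. 205.] 1780 [ 0.537 -0.182  0.013] [74. 25.] [164.  82.  62.]
top whetstone 0.78 [415. 339.] 1963 [ 0.287 -0.224  0.013] [78. 25.] [ 71. 137. 245.]
top whetstone 0.67 [295. 293.] 1893 [ 0.373 -0.002  0.013] [76. 26.] [ 75. 142. 244.]
top green_stone 0.76 [397. 144.] 1802 [ 0.656 -0.198  0.012] [26. 70.] [152. 167. 135.]
top cream_stone 0.57 [413. 257.] 1514 [ 0.438 -0.225  0.011] [65. 24.] [251. 246. 224.]
top rest_base 0.86 [253. 196.] 5475 [0.558 0.078 0.01 ] [ 65. 103.] [232. 228. 199.]
top mark cradle_grip 0.55 [246. 190.] [0.542 0.067 0.168]
top mark cradle_grip 0.4 [412. 258.] [ 0.433 -0.191  0.168]
top mark sleeve_top 0.7 [390. 205.] [ 0.521 -0.163  0.145]
top mark sleeve_top 0.65 [254. 192.] [0.543 0.058 0.145]
top mark rest_post 0.73 [246. 192.] [0.537 0.065 0.176]
top mark rest_post 0.71 [247. 188.] [0.544 0.064 0.176]
scene dict_keys(['K', 'view']) {}
[0.993 0.161 0.739]
scene whetstone 0.8 [227. 282.] 2107 [ 0.538 -0.189  0.013] [78. 30.] [141.  63.  41.]
scene whetstone 0.8 [270. 188.] 1399 [ 0.278 -0.228  0.013] [63. 25.] [ 44. 115. 221.]
scene whetstone 0.64 [364. 275.] 4304 [0.422 0.036 0.013] [115.  57.] [236. 221. 165.]
scene whetstone 0.56 [352. 235.] 896 [ 0.337 -0.019  0.013] [47. 26.] [ 47. 126. 234.]
scene green_stone 0.73 [184. 332.] 2315 [ 0.658 -0.203  0.012] [81. 31.] [144. 165. 127.]
scene cream_stone 0.83 [238. 239.] 1418 [ 0.436 -0.221  0.011] [63. 25.] [228. 220. 183.]
scene rest_post 0.74 [364. 275.] 4155 [0.552 0.064 0.176] [115.  56.] [238. 224. 167.]
scene rest_post 0.68 [360. 302.] 8386 [0.598 0.074 0.176] [116. 116.] [212. 208. 178.]
scene rest_base 0.92 [356. 295.] 8030 [0.47  0.036 0.01 ] [114. 115.] [214. 211. 181.]
scene mark cradle_grip 0.8 [361. 275.] [0.547 0.059 0.168]
scene mark sleeve_top 0.97 [361. 287.] [0.551 0.062 0.145]
scene mark rest_post 0.78 [364. 271.] [0.544 0.062 0.176]
1.0
```

View pics/top0.png

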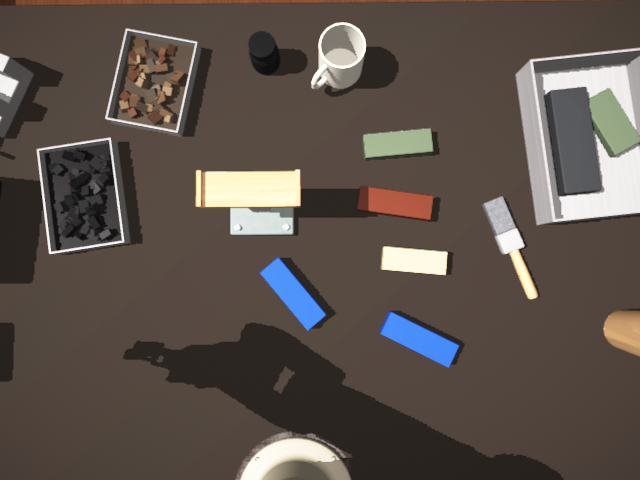

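View pics/scene0.png

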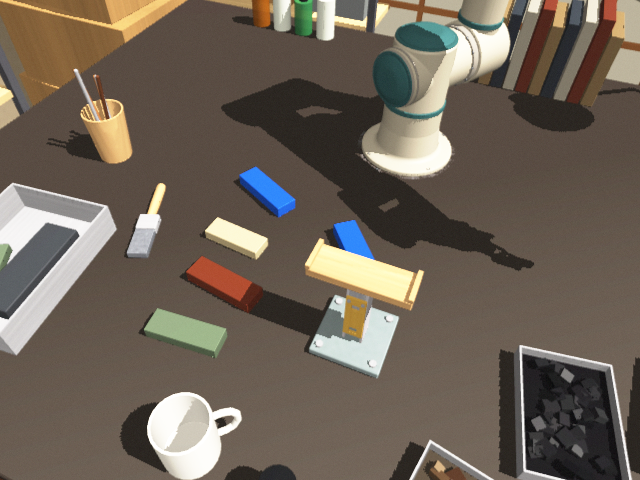

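The red-brown candidate is at top (396,204) / scene (223,283). The blue look-alikes at top (293,293) and (419,340) are ruled out by colour, and the books in the background are not stones. Next I'll take closer wrist views of the cradle and the stone.

```bash
python3 - <<'E'
from h import *
s=ctrl.observe(); print(np.round(s["tcp_rot"],2).tolist())
R=np.array([[0,1,0],[1,0,0],[0,0,-1.]])
for Rr in (R,R@np.diag([-1,-1,1])): print(ctrl.solve_ik([.5,.065,.38],Rr))
q=ctrl.solve_ik([.5,.065,.38],R);q2=ctrl.solve_ik([.5,.065,.38],R@np.diag([-1,-1,1]))
Rb=R if q is not None and (q2 is None or abs(q[5])<abs(q2[5])) else R@np.diag([-1,-1,1])
np.save("R.npy",Rb)
ims=[]
for n,p in(("wc",[.5,.065,.38]),("ws",[.5,-.185,.3])):
    ctrl.goto(p,Rb); i=ctrl.camera_info("wrist"); im=ctrl.grab_frame("wrist"); ims.append(im)
    np.savez(n,im=im,**i); print(n,np.round(ray("wrist",(320,240),i),3).tolist(), np.round(ctrl.observe()["position"],3))
save("w",cv2.resize(np.hstack(ims),(800,300)))
print(ctrl.observe()["time_s"])
E
```

```text
[[-0.89, 0.45, 0.0], [0.45, 0.89, 0.0], [0.0, 0.0, -1.0]]
[ 5.60253334e-02  1.55138325e-02  1.14382329e+00 -4.44089210e-16
  1.98225553e+00  5.60253334e-02]
None
wc [[0.5, 0.136, 0.522], [-0.004, -0.263, -0.965]] [0.5   0.066 0.38 ]
ws [[0.5, -0.113, 0.443], [-0.002, -0.263, -0.965]] [ 0.501 -0.184  0.301]
3.9583
```

View pics/w.png

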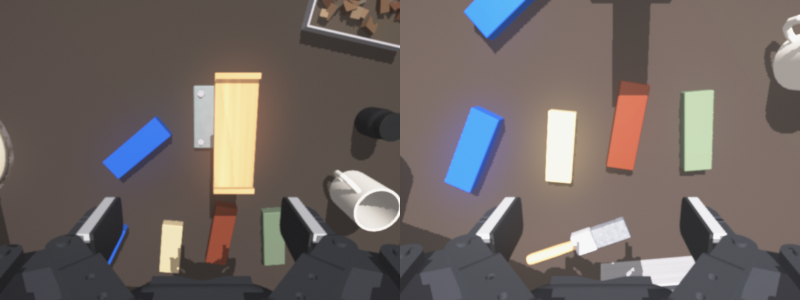

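```bash
cat > fit.py <<'E'
from h import *
from scipy.optimize import minimize
def box(c,yaw,L,W,z0,z1,oy=0):
    a=np.array([np.cos(yaw),np.sin(yaw)]); b=np.array([-a[1],a[0]])
    return [np.r_[c+a*(oy+u*L/2)+b*v*W/2,z] for u in(-1,1) for v in(-1,1) for z in(z0,z1)]
S=2
def fit(boxes,x0,mask,info):
    x,y,w,h=cv2.boundingRect(cv2.findNonZero(mask)); 
    def ren(p):
        o=np.zeros((480*S,640*S),np.uint8)
        for L,W,z0,z1,oy in boxes:
            q=np.array([proj("",np.array(v),info) for v in box(np.array(p[:2]),p[2],L,W,z0,z1,oy)])
            cv2.fillConvexPoly(o,cv2.convexHull(np.round((q+.5)*S*16).astype(np.int32)),1,shift=4)
        return o
    M=cv2.resize(mask,None,fx=S,fy=S,interpolation=cv2.INTER_NEAREST)
    f=lambda p:1-(ren(p)&M).sum()/(ren(p)|M).sum()
    sim=np.array(x0)+np.vstack([np.zeros(3),np.diag([.01,.01,.08])])
    r=minimize(f,x0,method="Nelder-Mead",options=dict(initial_simplex=sim,xatol=1e-4,fatol=1e-5))
    return r.x,1-r.fun
def big(m,seed):
    n,l,st,ce=cv2.connectedComponentsWithStats(cv2.morphologyEx(m,cv2.MORPH_OPEN,np.ones((3,3))))
    k=1+np.argmin([np.hypot(*(ce[j]-seed))+(1e4 if st[j,4]<300 else 0) for j in range(1,n)]); return (l==k).astype(np.uint8)
STONE=[(.14,.046,0,.026,0)]
def cradle(t): return [(.16,.056,t-.016,t,0)]+[(.007,.056,t,t+.008,s*.0765) for s in(-1,1)]
def red(im):
    h=cv2.cvtColor(im,cv2.COLOR_RGB2HSV); return (((h[...,0]<9)|(h[...,0]>172))&(h[...,1]>110)&(h[...,2]>25)).astype(np.uint8)
def wood(im):
    h=cv2.cvtColor(im,cv2.COLOR_RGB2HSV); return ((h[...,0]>9)&(h[...,0]<28)&(h[...,1]>50)&(h[...,2]>140)).astype(np.uint8)
E
python3 - <<'E'
from fit import *
top=cv2.imread("pics/top0.png")[...,::-1].copy(); sc=cv2.imread("pics/scene0.png")[...,::-1].copy()
wc=np.load("wc.npz");ws=np.load("ws.npz")
I={c:ctrl.camera_info(c) for c in("top","scene")}
vis=[]
for n,im,i in(("wc",wc["im"],wc),("ws",ws["im"],ws),("top",top,I["top"]),("scene",sc,I["scene"])):
    i=dict(K=i["K"],view=i["view"])
    if n!="wc":
        m=big(red(im),proj("",np.array([.537,-.182,.013]),i)); print(n,"stone",np.round(fit(STONE,[.537,-.182,1.6],m,i)[0],4),fit(STONE,[.537,-.182,1.6],m,i)[1],m.sum())
        if n=="ws": vis.append(np.where(m[...,None]>0,im,im//2)[80:340,250:510])
    if n!="ws":
        m=big(wood(im),proj("",np.array([.545,.065,.17]),i)); print(n,"cradle",*fit(cradle(.176),[.545,.065,1.57],m,i),m.sum())
        if n=="wc": vis.append(np.where(m[...,None]>0,im,im//2)[80:340,250:510])
vis.append(sc[280:360,310:400]); save("vis",np.hstack([cv2.resize(v,(260,260)) for v in vis]))
E
```

```text
wc cradle [0.54512235 0.06296643 1.56967617] 0.9868168437220018 13631
ws stone [ 0.5423 -0.19    1.4281] 0.953307962529274 6513
top stone [ 0.542  -0.1898  1.4198] 0.9624088042537405 1947
top cradle [0.54587501 0.03814856 1.56022337] 0.1739574033924245 682
scene stone [ 0.5424 -0.1923  1.4148] 0.9557364254654922 2146
scene cradle [0.54430024 0.06033581 1.56038055] 0.7524063550968341 3274
```

View pics/vis.png

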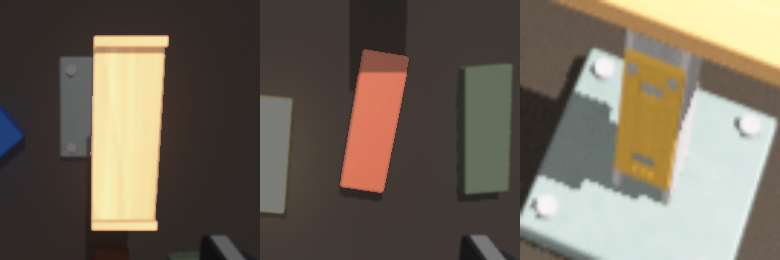

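The second crop confirms the red-brown stone (whole, a single candidate). The first shows a clean cradle mask, and the third shows the brass plate with two holes. The fits agree across cameras, so I'll grip the cradle and lift.

```bash
python3 - <<'E'
from h import *
R=np.load("R.npy"); c=np.array([.5451,.0628]); z0=.146
ctrl.command_gripper(.085)
ctrl.goto([*c,.26],R)
print("hit",ctrl.line_to([*c,z0],v=.1,threshold=8))
s=ctrl.observe(); z0=s["position"][2]; print(s["position"]-[*c,0],s["contact_force"],s["time_s"])
ctrl.command_gripper(.03,40)
s=ctrl.observe(); print(s["finger_gap"],s["finger_force"],s["position"],s["contact_force"])
ctrl.line_to([*c,z0+.017],v=.04)
log=[];z=z0+.017
while z<z0+.05:
    z+=.0005; ctrl.line_to([*c,z],v=.015)
    s=ctrl.observe(); f=s["contact_force"][2]; log.append((round((z-z0)*1e3,1),round((s["position"][2]-z0)*1e3,1),round(f,2)))
    base=np.median([l[2] for l in log[:12]])
    if len(log)>3 and abs(f)>abs(base)+3.5: break
print(log); s=ctrl.observe(); print(s["time_s"],s["finger_gap"],s["finger_force"])
E
```

```text
hit False
[4.09546133e-04 1.92095912e-05 1.46861155e-01] [ 0.42335728 -0.52578762  0.68344273] 6.4667
0.05574834831861343 44.848952293395996 [0.54452936 0.06283287 0.14675041] [-6.32225454 -0.42218833  5.73171939]
[(np.float64(17.5), np.float64(17.5), np.float64(-5.52)), (np.float64(18.0), np.float64(17.6), np.float64(-7.44)), (np.float64(18.5), np.float64(18.0), np.float64(-7.09)), (np.float64(19.0), np.float64(18.6), np.float64(-7.08)), (np.float64(19.5), np.float64(19.1), np.float64(-7.37)), (np.float64(20.0), np.float64(19.7), np.float64(-7.43)), (np.float64(20.5), np.float64(19.9), np.float64(-9.5)), (np.float64(21.0), np.float64(20.4), np.float64(-9.37)), (np.float64(21.5), np.float64(20.9), np.float64(-9.95)), (np.float64(22.0), np.float64(21.5), np.float64(-8.29)), (np.float64(22.5), np.float64(22.0), np.float64(-7.36)), (np.float64(23.0), np.float64(22.6), np.float64(-7.88)), (np.float64(23.5), np.float64(23.1), np.float64(-6.87)), (np.float64(24.0), np.float64(23.7), np.float64(-8.22)), (np.float64(24.5), np.float64(24.2), np.float64(-7.35)), (np.float64(25.0), np.float64(2
[... 1476 characters left out ...]
4(38.7), np.float64(-3.26)), (np.float64(38.5), np.float64(38.8), np.float64(-5.23)), (np.float64(39.0), np.float64(39.0), np.float64(-6.5)), (np.float64(39.5), np.float64(39.4), np.float64(-7.12)), (np.float64(40.0), np.float64(39.8), np.float64(-7.9)), (np.float64(40.5), np.float64(40.3), np.float64(-6.98)), (np.float64(41.0), np.float64(40.8), np.float64(-7.51)), (np.float64(41.5), np.float64(41.3), np.float64(-7.51)), (np.float64(42.0), np.float64(41.8), np.float64(-7.19)), (np.float64(42.5), np.float64(42.2), np.float64(-7.76)), (np.float64(43.0), np.float64(42.3), np.float64(-10.46)), (np.float64(43.5), np.float64(42.4), np.float64(-12.96))]
20.7 0.055210509902019735 45.936883091926575
```

The load eased at about 34–38 mm, then jumped at about 42 mm, so the button caught. I'll back off within the play, release, and check.

```bash
python3 - <<'E'
from fit import *
p=ctrl.observe()["position"]; c=p[:2]
ctrl.line_to([*c,p[2]-.0025],v=.03); print(ctrl.observe()["contact_force"])
ctrl.command_gripper(.085); ctrl.sleep(.3)
ctrl.line_to([*c,.30],v=.15)
ctrl.sleep(.1)
sc=ctrl.grab_frame("scene")
for r in ctrl.mark_of("scene","rest_post")[:2]: print(r["conf"],r["position"])
b=ctrl.mark_of("scene","snap_button"); print([(round(r["conf"],2),np.round(r["position"])) for r in b[:3]])
R=np.load("R.npy"); ctrl.goto([.5,.065,.38],R)
i=ctrl.camera_info("wrist"); im=ctrl.grab_frame("wrist")
m=big(wood(im),proj("",np.array([.545,.065,.21]),i)); 
for t in(.176,.210,.214,.218,.222): print(t,*fit(cradle(t),[.545,.063,1.57],m,i))
save("rel",cv2.resize(sc[220:380,280:460],(720,600)))
print(ctrl.observe()["time_s"])
E
```

```text
[-2.00184863  0.79526955 -7.6174198 ]
0.57 [367.9, 254.4]
[(0.47, array([357., 311.]))]
0.176 [0.55180111 0.06330497 1.5491067 ] 0.8078302450687388
0.21 [0.54564454 0.06280353 1.56685898] 0.9708943745053238
0.214 [0.54506389 0.06271457 1.56903597] 0.9859823514531034
0.218 [0.5445231  0.06284243 1.57111784] 0.9815790632476625
0.222 [0.54419554 0.06274444 1.57473421] 0.9594497676286649
23.35
```

View pics/rel.png

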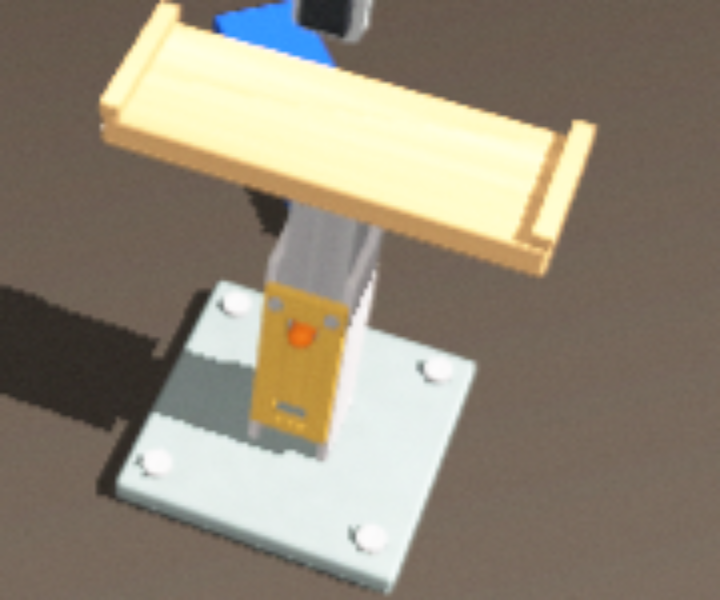

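The picture shows the orange button out through the upper hole at (302,332), with the cradle level. It stays up at a cradle-top height of about 0.215 m. Now the whetstone.

```bash
cat > place.py <<'E'
from fit import *
from scipy.spatial.transform import Rotation as Ro
R0=np.load("R.npy"); Rz=lambda a:Ro.from_euler("z",a).as_matrix()@R0
E
python3 - <<'E'
from place import *
s0=np.array([.5422,-.1903]); Rs=Rz(1.42-np.pi/2); h=.006
ctrl.command_gripper(.075)
ctrl.goto([*s0,.12],Rs); print("hit",ctrl.line_to([*s0,h],v=.1,threshold=10))
z=ctrl.observe()["position"][2]
ctrl.command_gripper(.03,60); s=ctrl.observe(); print(s["finger_gap"],s["finger_force"],s["position"])
ctrl.line_to([*s0,.33],v=.2)
s=ctrl.observe(); print(s["finger_gap"],s["contact_force"])
c=np.array([.5450,.0628]); Rc=Rz(1.569-np.pi/2)
ctrl.goto([*c,.33],Rc); ctrl.line_to([*c,.215+z+.012],v=.12); ctrl.sleep(.3)
s=ctrl.observe(); f0=s["contact_force"][2]; print("z",z,s["position"],f0)
print("touch",ctrl.line_to([*c,.215+z-.006],v=.015,threshold=2.5))
s=ctrl.observe(); print(s["position"],s["contact_force"],s["time_s"])
i=ctrl.camera_info("wrist"); im=ctrl.grab_frame("wrist"); save("hold",im)
sc=ctrl.grab_frame("scene"); save("holdsc",np.hstack([cv2.resize(sc[200:380,260:460],(400,360)),cv2.resize(im,(400,360))]))
E
```

```text
hit False
0.04459385838530026 64.91820216178894 [ 0.54255301 -0.19046596  0.00683641]
0.04479209407074899 [ 0.06996169  0.62428115 -4.26258287]
z 0.00685465375937477 [0.54514824 0.06282779 0.23431783] -4.110534239640757
touch True
[0.54496118 0.06279326 0.22109447] [0.42720421 0.61924801 4.90835574] 31.4917
```

View pics/holdsc.png

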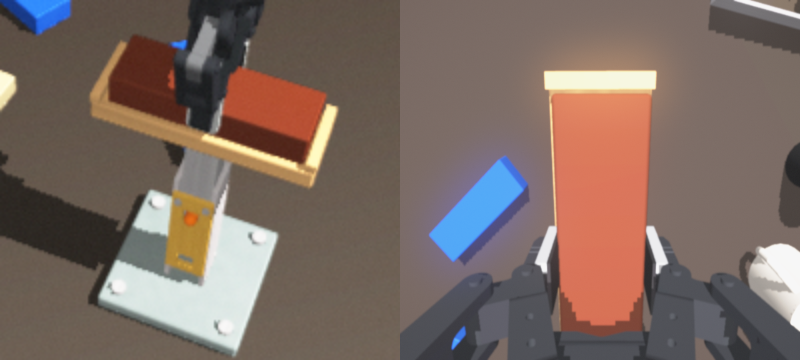

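The stone sits flat between the lips with the button still out. I'll unload slightly, release, back away and verify.

```bash
python3 - <<'E'
from place import *
p=ctrl.observe()["position"]
ctrl.line_to([*p[:2],p[2]+.0006],v=.02); print(ctrl.observe()["contact_force"])
ctrl.command_gripper(.075); ctrl.sleep(.2)
ctrl.line_to([*p[:2],.36],v=.15)
ctrl.goto([.5,.065,.42],R0); ctrl.sleep(.2)
i=ctrl.camera_info("wrist"); im=ctrl.grab_frame("wrist")
t=.2145
m=big(red(im),proj("",np.array([.545,.063,t]),i))
print(*fit([(.14,.046,t,t+.026,0)],[.545,.063,1.57],m,i))
m2=m|wood(im); m2=big(m2,proj("",np.array([.545,.063,t]),i))
print(*fit(cradle(t)+[(.14,.046,t,t+.026,0)],[.545,.063,1.57],m2,i))
sc=ctrl.grab_frame("scene"); save("fin",np.hstack([cv2.resize(sc[200:380,260:460],(400,360)),cv2.resize(im,(400,360))]))
print(ctrl.observe()["time_s"])
E
```

```text
[-0.35225092  1.00924054 -0.38678231]
[0.5453297  0.06268014 1.572389  ] 0.9330359134508142
[0.54453386 0.0634843  1.57040006] 0.8608149448798943
34.25
```

View pics/fin.png

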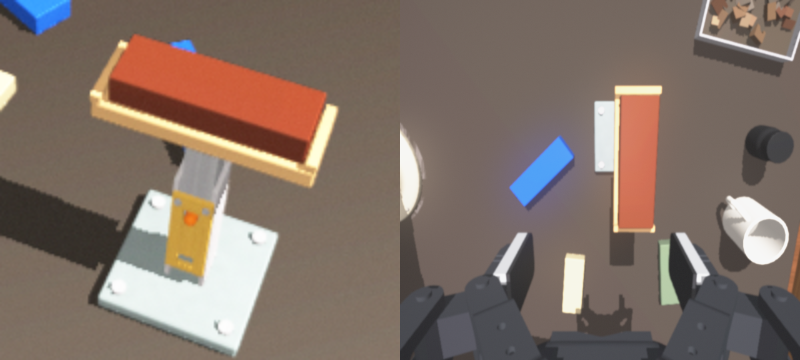

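The stone lies flat between the lips and is centred within about 1 mm. The button is still out at (190,218) in the left half of the picture, and the arm is clear.

```bash
python3 -c "
from rig import ctrl
print(ctrl.job_done())"
```

```text
the job is handed in; nothing more can be done
None
```

I handed the job in at about 34 s: the rest is up with its button caught in the upper hole, and the whetstone lies flat in the cradle, centred within about 1 mm. I never touched the grey-green or cream stone.

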